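Park the key machine's carriage and slide its transport lock across

TASK

Get the key-cutting machine ready for transport. First take the brass padlock out of the carriage track and leave it in the orange bin; then slide the carriage by its black grip fully home against the yellow end stop, and only then slide the red transport lock knob fully across behind it (the lock bolt may stand in the carriage's way, so draw it back as needed). Leave the steel cup, the roll of tape and the spray can standing where they are.

Things in the scene. Friction and masses are not known exactly. Their poses are not given: they have to be found in the camera images.
- machine: Key duplicating machine fixed to the bench, place and yaw vary. Origin: middle of the carriage track, at bench height. Grey base slab x -115 to +155, y -325 to +125 mm, deck 45 mm above the bench. White motor hood on it at y -325 to -190 mm (a cutter disc stands 20 mm out of it), top 160 mm above the bench. The track runs along the machine's y at x = 0 between 6 mm high rails at x = +-35 mm.
- carriage (a joint): Slide of the carriage along the machine's +y, m: 0 by the hood, 0.16 fully home (end of travel). Starts at 0 to 0.03. About 2.5 N of friction; stays where left. Dark steel block 60 mm (x) by 50 mm (y), 17 mm high, jaws on it 23 mm high, above the deck. The lock bolt, when in the track, and the padlock stop it.
- carriage_grip (a point): Top centre of the black upright grip at the carriage's centre: a round post of 24 mm diameter whose top is 56 mm above the deck (101 mm above the bench). In the machine's frame at x = 0, y = -80 mm plus the carriage joint.
- lock (a joint): Slide of the transport lock along the machine's -x, m: 0 fully drawn back, bolt clear of the track; 0.07 fully across (end of travel). Starts at 0.012 to 0.04, in the carriage's way; the carriage passes only when it is below about 0.004. About 2 N of friction; stays where left. With the carriage home the bolt passes 3 mm behind its block.
- lock_tip (a point): Inner end of the steel bolt, which lies on the deck at the machine's y = 44 mm: a bar 75 mm long (machine x), 16 mm wide, top 12 mm above the deck. The knob's centre is 65 mm towards machine +x from this end. Fully across, the end enters a dark keeper block 18 mm high at machine x = -44 mm.
- end_stop (a point): Middle of the yellow end stop's face towards the track, at deck height, machine y = 105.5 mm. The stop is 75 mm long and 22 mm high; the carriage block rests against it when home.
- lock_knob (a point): Top centre of the red upright knob at the bolt's outer end: 22 mm diameter, top 48 mm above the deck (93 mm above the bench). In the machine's frame at y = 44 mm and x = 100 mm minus the lock joint.
- padlock: Brass padlock standing upright on the deck in the carriage track, between the carriage and the bolt; any yaw. Body 36 mm (its x) by 22 mm (its y, the width to grip) by 34 mm high, with a 7 mm thick steel shackle in the x-z plane above it to 56 mm. Origin: centre of the underside. About 160 g.
- bin_orange: Open orange parts bin fixed on the bench, 100 mm (x) by 130 mm (y) by 50 mm high, walls and floor 4 mm. Origin: centre of the underside. It changes places with the blue one.
- bin_blue: Blue bin of the same size, fixed; not used.
- cup: Small steel cup standing on the deck at the near side of the track (machine -x), 52 mm diameter, 60 mm high, origin at its underside's centre. Leave alone.
- tape: Roll of grey tape lying flat on the deck at the far side of the track near the hood, 90 mm diameter, 48 mm high, origin at its underside's centre. Leave alone.
- spray: Spray can standing on the bench past the machine's stop end, 50 mm diameter, 150 mm high, origin at its underside's centre. Leave alone.
Things that resemble listed ones, but are neither listed nor needed, are in the scene too. There is more than one size of the bin_orange; the one meant has the size given above. What is meant by the padlock is not blue, and is the larger of those in its own colour.

How it is judged:
By the outcome, as a careful person would: the job done as asked, in the order asked, and still so for the second after the job is handed in, with the robot touching nothing.
It also fails if it takes over 59 s, if anything falls off the work surface, if the arm or the gripper's body presses on something with over 40 N, if the wrist force passes 120 N, or if a joint passes its speed limit or range.

ROBOT

A 6-joint arm with a two-finger parallel gripper is mounted at the origin on the work surface. World frame = base frame: x ahead of the robot, y to its left, z up, the work surface at z = 0. Lengths are in m, angles in rad, forces in N, time in s.
With the tool pointing down it reaches from about 0.3 to 0.875 m from the base axis. Payload 6.4 kg.
Tool frame: the origin (TCP) lies midway between the tips of the shut fingers; the grasp point (between the pads) lies 19 mm behind it; z points along the fingers, y is the line along which they close (so a half turn about z gives the same grasp; the last joint's range is limited). The gripper opens to 85 mm and grips with 20 to 120 N. Pads are 22 mm wide; open, the fingers measure 114 mm over their backs; the gripper's body (76 mm by 85 mm) begins 54 mm behind the grasp point. The pads swing forward as they close: fully open they stand 13 mm farther back than shut.
Start: joints at [1.105, 0.181, 1.607, -0, 1.354, -0.206], TCP at [0.148, 0.556, 0.231] pointing down, gripper open.
Joint ranges: [-2.99, 2.99], [-0.89, 2.07], [0.3, 2.58], [-1.14, 4.28], [0, 2.63], [-3.12, 3.12]. Speed limits (rad/s): [2.57, 2.57, 3.01, 3.14, 3.14, 3.14].

INTERFACE

Orientations are given as a unit quaternion [w, x, y, z].
In Python, from bench import * gives the robot as it stands.
- The arm moves only by the tool play_rows, never from a script. Its argument "plan" is a list of rows, each a list of 3 entries, a list of its own where there are three numbers: the finger opening in mm, from 0 to 85.4, then the shift along the tool's x, y, z normalised to -1 to 1, where 1 is 40 cm, then the turn about the tool's z normalised to -1 to 1, where 1 is pi rad. A call has 1 to 10 rows; each row is the pose to reach, as a shift and turn from the pose commanded when the call began, along the tool's axes at that moment, turning the shorter way round; what a row does not reach only later rows make up. A row lasts 1/10 s, in which the tool goes at most 50 mm and 8.59 degrees, less where a joint would pass 70% of its speed; a pose out of reach is approached as far as the arm can. A call with a number of a shift or a turn outside -1 to 1 is refused whole. A call with a gripper value outside its range is refused whole. The fingers move at their own pace and stop on an object; the grip force is fixed at half the most. Time passes only in rows, so rows that repeat a pose let the fingers close. It gives the time, the measured TCP pose, the force, the opening and the grip force at its end, in the units of the state.
- get_obs(): the state, without advancing time (a new reading comes with each control period).
- camera(name): name is "scene" or "top" or "wrist"; returns a dict with "image" (384x512x3 uint8, red, green, blue), "range_z" (384x512 float32, m along the optical axis (not along the pixel's ray), 0 where there is no reading), "intrinsics" (3x3 intrinsics, pixels), "k1" (the pictures are not rectified: a ray, as slopes to the right and down, at radius r is drawn at 1 + k1 r^2 times it, then the intrinsics apply), "rvec" (rotation vector, rad) and "tvec" (3), from world to camera coordinates, as OpenCV has them; the wrist camera has in their place "T_tool_cam" (4x4, takes a point from camera to tool coordinates, whose origin is the TCP and whose axes are the flange's). Camera axes: x right, y down, z forward; pixel columns grow to the right and rows downward; lengths in m; the calibration is good to about 2 mm. A picture is of the moment at which its call begins: read the wrist's pose just before it.
- hand_in(): hands the job in; it is judged then, once.
Trained networks look in a picture, given as the dict that the camera call returned (one of the last four; its "shot" number tells which), for a name from the list of things; names that differ only in an ending like _2 or _b are one class to them, and where a whole thing is asked for, a point or a joint stands for the part that bears it (a point fixed in the world has none). Each returns a list of dicts, best first, with "conf" (0 to 1); they miss things now and then, are a little off and sometimes report something else, mostly with a low value. They report only what shows in the picture. A call takes as long as a camera call. They do not tell look-alikes from the thing itself.
- search_frame(picture, label): "rect" ([centre column, centre row, width, height] in pixels, round what is visible of it).
- masks_of(picture, label): "mask" (384x512 bool, what is visible of it) and "rect" ([centre column, centre row, width, height] in pixels, round what is visible of it).
The state is a dict: "time_s": time; "q": joint angles; "dq": joint speeds; "joint_efforts": joint torques, N m; "eef_pos": TCP position; "eef_rot": TCP orientation; "wrist_force": force on the tool from outside, world axes, zero at the start; "torque": the same for the moment, N m; "opening": opening from 0.0 (shut) to 1.0 (fully open); "grasp_force": force on a finger pad.
Only numpy, scipy, OpenCV 4.12 (cv2) and the standard library are available. Lean on these libraries where they do the work, as an engineer would, in place of code of your own. Each camera call takes 0.05 s, during which the arm holds its last target. There are 200 camera calls.

## Working session

There is one attempt and no reset: what is moved stays moved. The work goes in short steps, Python scripts to look and compute and a tool call to move; the robot and the scene stay as the last step left them, time stands still between calls to the robot, and variables do not carry over. Pictures are saved under pics/ and viewed, at most 10 in all, crops included, and the job is handed in when it is done.

Besides the shell and the picture viewer there is one more tool, called as name(argument=value, ...) on one line, values as JSON. play_rows: Moves the arm, as the interface text tells. Its arguments: {"type":"object","properties":{"plan":{"type":"array","items":{"type":"array"}}},"required":["plan"]}

```bash
mkdir -p pics; cat > h.py <<'E'
from bench import *
import numpy as np, cv2
def cloud(p):
    K=np.array(p["intrinsics"]);k1=p["k1"];h,w=p["range_z"].shape
    u,v=np.meshgrid(np.arange(w),np.arange(h))
    pts=np.stack([u,v],-1).reshape(-1,1,2).astype(float)
    n=cv2.undistortPoints(pts,K,np.array([k1,0,0,0.])).reshape(h,w,2)
    z=p["range_z"][...,None]
    c=np.concatenate([n*z,z],-1)
    if "rvec" in p:
        R=cv2.Rodrigues(np.array(p["rvec"],float))[0]
        W=(c-np.array(p["tvec"]).reshape(3))@R
    else:
        o=p["obs"];T=np.array(p["T_tool_cam"]);W=c@T[:3,:3].T+T[:3,3]
        W=W@quat(o["eef_rot"]).T+np.array(o["eef_pos"])
    W[p["range_z"]<=0]=np.nan
    return W
def quat(q):
    from scipy.spatial.transform import Rotation as R
    return R.from_quat([q[1],q[2],q[3],q[0]]).as_matrix()
def save(p,n): cv2.imwrite(f"pics/{n}.png",p["image"][...,::-1])
E
cat > a.py <<'E'
from h import *
o=get_obs();print(o["time_s"],o["eef_pos"],o["eef_rot"])
for c in ["top","scene"]:
    p=camera(c);save(p,c);W=cloud(p);np.savez(c+".npz",W=W,im=p["image"])
    for l in ["machine","carriage_grip","lock_knob","lock_tip","padlock","bin_orange","bin_blue","cup","tape","spray"]:
        for m in masks_of(p,l)[:4]:
            P=W[m["mask"]];P=P[~np.isnan(P[:,0])]
            if len(P): print(c,l,round(m["conf"],2),np.round(m["rect"]),np.round(np.median(P,0),3),"hi",np.round(np.percentile(P,5,0),3),np.round(np.percentile(P,95,0),3))
E
python3 a.py
```

```text
0.0 [0.1474526  0.55521131 0.23037865] [-2.91913557e-04  1.29568610e-01  9.91570072e-01 -8.26301592e-04]
top machine 0.93 [364. 218. 189. 120.] [ 0.514 -0.144  0.048] hi [ 0.4   -0.311  0.042] [0.639 0.088 0.162]
top carriage_grip 0.66 [309. 205.  10.  30.] [0.554 0.027 0.058] hi [0.517 0.018 0.051] [0.582 0.035 0.095]
top carriage_grip 0.63 [350. 224.  22.  24.] [ 0.503 -0.083  0.064] hi [ 0.476 -0.111  0.056] [ 0.53  -0.064  0.099]
top carriage_grip 0.26 [264. 208.  18.  20.] [0.538 0.152 0.15 ] hi [0.519 0.131 0.117] [0.558 0.172 0.153]
top lock_knob 0.62 [309. 204.  10.  35.] [0.557 0.027 0.058] hi [0.517 0.018 0.051] [0.582 0.035 0.095]
top lock_knob 0.61 [364. 218. 190. 118.] [ 0.513 -0.145  0.048] hi [ 0.401 -0.309  0.042] [0.638 0.087 0.162]
top lock_tip 0.75 [310. 205.  14.  25.] [0.554 0.027 0.058] hi [0.519 0.014 0.045] [0.582 0.035 0.095]
top padlock 0.65 [322. 221.  16.  10.] [ 0.51  -0.01   0.079] hi [ 0.498 -0.035  0.046] [0.521 0.006 0.102]
top padlock 0.4 [246. 267.   5.  19.] [0.38  0.19  0.035] hi [0.363 0.179 0.014] [0.396 0.201 0.056]
top bin_orange 0.79 [194. 19
[... 1827 characters left out ...]
.534 -0.139  0.048] hi [ 0.405 -0.307  0.02 ] [0.651 0.105 0.162]
scene bin_blue 0.83 [327. 225.  64.  64.] [0.435 0.337 0.026] hi [0.387 0.274 0.004] [0.49  0.403 0.052]
scene cup 0.68 [257. 120.  17.  30.] [ 0.427 -0.036  0.086] hi [ 0.404 -0.065  0.05 ] [ 0.449 -0.017  0.105]
scene tape 0.95 [194. 127.  32.  28.] [ 0.593 -0.103  0.077] hi [ 0.556 -0.149  0.049] [ 0.634 -0.068  0.095]
scene tape 0.74 [327. 226.  62.  61.] [0.436 0.337 0.026] hi [0.388 0.274 0.004] [0.491 0.403 0.052]
scene spray 0.57 [258. 178.  21.  51.] [0.547 0.169 0.104] hi [0.523 0.141 0.018] [0.561 0.177 0.152]
scene spray 0.16 [221. 122. 137. 158.] [ 0.535 -0.142  0.048] hi [ 0.408 -0.302  0.024] [0.65  0.104 0.162]
```

```bash
cat > b.py <<'E'
import cv2,numpy as np
a=cv2.imread("pics/top.png");b=cv2.imread("pics/scene.png")
cv2.imwrite("pics/c1.png",cv2.resize(a[140:300,150:470],(800,400),interpolation=cv2.INTER_CUBIC))
cv2.imwrite("pics/c2.png",cv2.resize(b[30:330,130:430],(600,600),interpolation=cv2.INTER_CUBIC))
W=np.load("top.npz")["W"];W2=np.load("scene.npz")["W"]
# deck fit + hood edges
for n,W in (("top",W),("scene",W2)):
    ok=~np.isnan(W[...,0])&(W[...,0]>.33)&(W[...,0]<.75)&(W[...,1]<.12)&(W[...,1]>-.4)
    d=W[ok&(W[...,2]>.03)];r=cv2.minAreaRect((d[:,:2]*1000).astype(np.float32));print(n,"slab",r)
    d=W[ok&(W[...,2]>.15)&(W[...,2]<.17)];print("hood",cv2.minAreaRect((d[:,:2]*1000).astype(np.float32)), np.median(d[:,2]))
    def top(name,x,y,R,z0,z1):
        m=(np.hypot(W[...,0]-x,W[...,1]-y)<R)&(W[...,2]>z0)&(W[...,2]<z1);d=W[m]
        if len(d):print(n,name,len(d),np.round(d.mean(0),4),cv2.minEnclosingCircle((d[:,:2]*1000).astype(np.float32)))
    top("grip",.5,-.08,.05,.092,.11);top("knob",.575,.027,.03,.085,.1);top("lockbolt",.54,.027,.04,.052,.062)
    top("padlock",.51,-.005,.03,.085,.11);top("padlockbody",.51,-.005,.03,.068,.083);top("stop",.5,.09,.06,.06,.07);top("cup",.425,-.045,.04,.09,.11);top("tape",.593,-.1,.07,.085,.1)
E
python3 b.py
```

```text
top slab ((519.264892578125, -114.58746337890625), (448.2348327636719, 272.202880859375), 84.12690734863281)
hood ((499.3548583984375, -270.49395751953125), (133.9164581298828, 229.69337463378906), 84.15078735351562) 0.16020127022065786
top grip 40 [ 0.5018 -0.0867  0.0992] ((501.8675231933594, -89.36062622070312), 12.276178359985352)
top knob 53 [0.5767 0.0234 0.0928] ((576.9804077148438, 22.769794464111328), 10.878686904907227)
top lockbolt 150 [0.5419 0.0264 0.0568] ((541.7683715820312, 25.362844467163086), 37.487327575683594)
top padlock 25 [ 0.509  -0.0094  0.0989] ((511.03582763671875, -10.479289054870605), 13.260993003845215)
top padlockbody 93 [ 0.5099 -0.0097  0.0783] ((509.63201904296875, -12.107891082763672), 19.91836166381836)
top stop 143 [0.5146 0.0891 0.0663] ((511.70660400390625, 70.78936004638672), 53.65337371826172)
top cup 124 [ 0.4261 -0.0482  0.1015] ((427.0631103515625, -45.334190368652344), 26.262805938720703)
top tape 370 [ 0.595  -0.1145  0.0927] ((594.9515991210938, -114.66836547851562), 44.723052978515625)
scene slab ((517.5960693359375, -112.97727966308594
[... 299 characters left out ...]
[0.5756 0.0286 0.0923] ((574.7849731445312, 26.765180587768555), 11.257500648498535)
scene lockbolt 151 [0.5381 0.0294 0.0566] ((540.8505859375, 26.214683532714844), 39.251644134521484)
scene padlock 29 [ 0.5077 -0.0057  0.0957] ((507.8546142578125, -5.961801528930664), 12.306203842163086)
scene padlockbody 92 [ 0.5091 -0.0036  0.0772] ((508.5329284667969, -5.025275230407715), 18.96886444091797)
scene stop 58 [0.5222 0.082  0.0654] ((509.7872314453125, 73.11479187011719), 54.3233528137207)
scene cup 158 [ 0.4254 -0.0411  0.0994] ((425.3694763183594, -40.743804931640625), 27.61667251586914)
scene tape 287 [ 0.5936 -0.1079  0.0917] ((592.0348510742188, -110.07688903808594), 46.592079162597656)
```

View pics/c1.png

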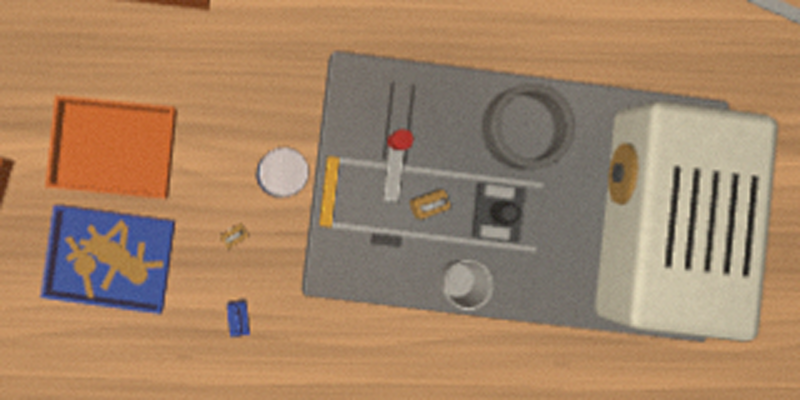

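View pics/c2.png

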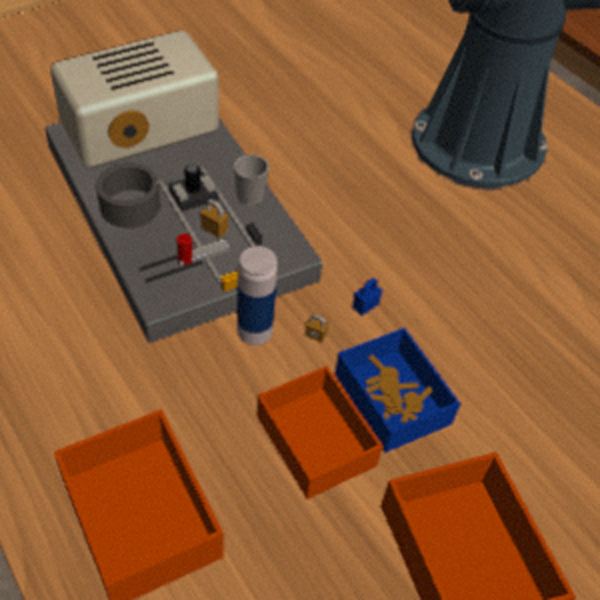

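The top crop shows the brass padlock in the track at (430,204), the bolt and red knob at (400,140), and the carriage at (500,212). The matching-size orange bin is at (112,147), next to the blue one. The small brass and blue padlocks on the bench are decoys.

```bash
python3 - <<'E'
from h import *
for c in ["top","scene"]:
    W=np.load(c+".npz")["W"]
    for z0,z1 in ((.055,.083),(.07,.083),(.085,.11)):
        d=W[(np.hypot(W[...,0]-.51,W[...,1]+.008)<.03)&(W[...,2]>z0)&(W[...,2]<z1)][:,:2]*1000
        _,s,v=np.linalg.svd(d-d.mean(0));print(c,z0,len(d),cv2.minAreaRect(d.astype(np.float32)),np.degrees(np.arctan2(v[0,1],v[0,0]))%180)
    d=W[(np.abs(W[...,0]-.565)<.075)&(np.abs(W[...,1]-.337)<.085)&(W[...,2]>.042)&(W[...,2]<.06)][:,:2]*1000
    print("bin rim",cv2.minAreaRect(d.astype(np.float32)))
E
```

```text
top 0.055 104 ((508.6109619140625, -5.656299591064453), (25.05437660217285, 51.364261627197266), 9.632659912109375) 105.69736147285836
top 0.07 90 ((509.6258544921875, -11.740337371826172), (22.373159408569336, 36.54741668701172), 20.609777450561523) 109.4107599171799
top 0.085 25 ((509.4228515625, -11.044109344482422), (5.488800048828125, 26.519577026367188), 19.298912048339844) 110.17529937533114
bin rim ((550.6080932617188, 334.8285217285156), (130.67666625976562, 125.96910858154297), 85.8053207397461)
scene 0.055 136 ((507.2880859375, -6.093488693237305), (24.08300018310547, 35.57967758178711), 19.990558624267578) 124.28125037617103
scene 0.07 86 ((506.9749755859375, -6.24072265625), (24.005788803100586, 35.506988525390625), 21.393890380859375) 120.72883121576352
scene 0.085 29 ((507.3914489746094, -6.178556442260742), (7.868753433227539, 24.598587036132812), 25.079587936401367) 114.6052173097365
bin rim ((548.8435668945312, 337.7862548828125), (133.44776916503906, 125.36603546142578), 85.98834228515625)
```

play_rows(plan=[[60,[-0.6,-0.55,0],0],[60,[-0.6,-0.55,0],0],[60,[-0.6,-0.55,0],0],[60,[-0.6,-0.55,0],0],[60,[-0.6,-0.55,0],0],[60,[-0.6,-0.55,0],0],[60,[-0.6,-0.55,0],0]])

```text
time_s: 1.8
eef_pos: [0.3246, 0.2788, 0.2316]
eef_rot: [0.001, 0.131, 0.991, -0.0]
wrist_force: [0.1, 0.6, 1.1]
opening: 0.703
grasp_force: 0.0
```

play_rows(plan=[[44,[-0.63,-0.576,0],0.3],[44,[-0.63,-0.576,0],0.3],[44,[-0.63,-0.576,0],0.3],[44,[-0.63,-0.576,0],0.3],[44,[-0.63,-0.576,0],0.3],[44,[-0.63,-0.576,0],0.3],[44,[-0.63,-0.576,0],0.3],[44,[-0.63,-0.576,0],0.3],[44,[-0.63,-0.576,0],0.3]])

```text
time_s: 2.7
eef_pos: [0.5074, -0.0066, 0.2309]
eef_rot: [-0.001, 0.566, 0.824, -0.0]
wrist_force: [0.4, 0.7, -0.6]
opening: 0.518
grasp_force: 0.0
```

```bash
cat > w.py <<'E'
from h import *
import sys
o=get_obs();p=camera("wrist");p["obs"]=o;save(p,sys.argv[1]);W=cloud(p);np.savez(sys.argv[1]+".npz",W=W)
R=quat(o["eef_rot"]);print(o["time_s"],o["eef_pos"],"tx",R[:,0].round(3),"ty",R[:,1].round(3),np.array(p["T_tool_cam"]).round(3).tolist())
for z0,z1 in ((.07,.084),(.085,.11)):
    d=W[(np.hypot(W[...,0]-.509,W[...,1]+.009)<.032)&(W[...,2]>z0)&(W[...,2]<z1)][:,:2]*1000
    if len(d):print("padlock",len(d),cv2.minAreaRect(d.astype(np.float32)))
for n,x,y,r,z0,z1 in (("grip",.501,-.087,.04,.094,.11),("knob",.576,.025,.03,.088,.1),("cup",.426,-.045,.04,.098,.11)):
    d=W[(np.hypot(W[...,0]-x,W[...,1]-y)<r)&(W[...,2]>z0)&(W[...,2]<z1)]
    if len(d): print(n,len(d),cv2.minEnclosingCircle((d[:,:2]*1000).astype(np.float32)),d[:,2].mean())
E
python3 w.py w1
```

```text
2.7 [ 0.50742737 -0.00660232  0.23094451] tx [-0.359  0.933  0.001] ty [ 0.933  0.359 -0.001] [[0.001, -0.964, -0.264, 0.066], [1.0, 0.001, 0.0, -0.0], [-0.0, -0.264, 0.964, -0.142], [0.0, 0.0, 0.0, 1.0]]
padlock 488 ((508.1994323730469, -10.861026763916016), (21.435592651367188, 35.65336990356445), 20.897615432739258)
padlock 154 ((508.05401611328125, -10.46596622467041), (5.357275485992432, 27.04326057434082), 21.117095947265625)
grip 152 ((500.89202880859375, -86.65119934082031), 11.437555313110352) 0.09867656611734846
knob 315 ((574.6177978515625, 23.279443740844727), 10.69349479675293) 0.09248021058283461
cup 632 ((426.3128662109375, -44.65779113769531), 26.15955924987793) 0.10338327521932393
```

View pics/w1.png

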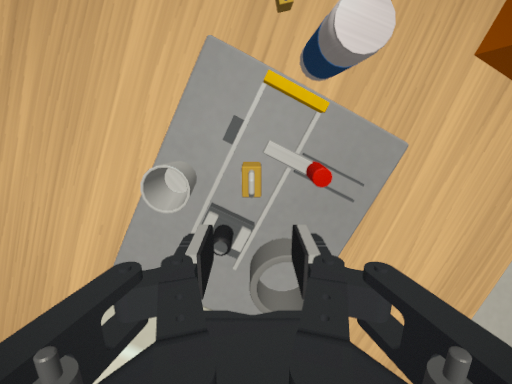

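The wrist view shows the brass padlock at (252,180), squarely aligned with the fingers, and the bolt and knob at (290,160) and (320,175).

play_rows(plan=[[44,[-0.01,-0.002,0.11],0],[44,[-0.01,-0.002,0.22],0],[44,[-0.01,-0.002,0.33],0],[44,[-0.01,-0.002,0.41],0],[44,[-0.01,-0.002,0.443],0],[44,[-0.01,-0.002,0.443],0],[0,[-0.01,-0.002,0.443],0],[0,[-0.01,-0.002,0.443],0],[0,[-0.01,-0.002,0.443],0],[0,[-0.01,-0.002,0.443],0]])

```text
time_s: 3.75
eef_pos: [0.51, -0.0101, 0.0563]
eef_rot: [0.002, 0.566, 0.825, 0.001]
wrist_force: [-0.8, 1.6, 6.6]
opening: 0.24
grasp_force: 60.5
```

play_rows(plan=[[0,[0,0,-0.1],0],[0,[0,0,-0.22],0],[0,[0,0,-0.34],0],[0,[0,0,-0.45],0],[0,[0.11,0.064,-0.45],0],[0,[0.21,0.122,-0.45],0],[0,[0.31,0.18,-0.45],0],[0,[0.41,0.239,-0.45],0],[0,[0.51,0.297,-0.45],0],[0,[0.61,0.355,-0.45],0]])

```text
time_s: 4.75
eef_pos: [0.5527, 0.2707, 0.2348]
eef_rot: [0.0, 0.566, 0.825, 0.0]
wrist_force: [0.6, -0.9, -1.5]
opening: 0.243
grasp_force: 59.5
```

play_rows(plan=[[0,[0.1,0.058,0],0],[0,[0.149,0.087,0],0],[0,[0.149,0.087,0.1],0],[0,[0.149,0.087,0.21],0],[0,[0.149,0.087,0.32],0],[0,[0.149,0.087,0.42],0],[0,[0.149,0.087,0.5],0],[0,[0.149,0.087,0.53],0],[0,[0.149,0.087,0.532],0],[0,[0.149,0.087,0.532],0]])

```text
time_s: 5.75
eef_pos: [0.565, 0.3374, 0.0231]
eef_rot: [0.001, 0.566, 0.825, 0.001]
wrist_force: [0.2, -0.3, -1.9]
opening: 0.246
grasp_force: 59.5
```

play_rows(plan=[[42,[0,0,0],0],[42,[0,0,0],0],[42,[0,0,0],0],[42,[0,0,-0.05],0],[42,[0,0,-0.17],0],[42,[0,0,-0.29],0],[42,[0,0,-0.41],0],[42,[0,0,-0.51],0],[42,[0,0,-0.53],0]])

```text
time_s: 6.65
eef_pos: [0.5667, 0.3382, 0.2415]
eef_rot: [0.003, 0.566, 0.825, 0.005]
wrist_force: [0.5, 0.7, 0.1]
opening: 0.494
grasp_force: 0.0
```

```bash
python3 - <<'E'
from h import *
o=get_obs();p=camera("wrist");p["obs"]=o;W=cloud(p)
for m in masks_of(p,"padlock")[:3]:
    P=W[m["mask"]];print(m["conf"],m["rect"],np.nanmedian(P,0).round(3),np.nanmax(P[:,2]))
save(p,"w2");R=quat(o["eef_rot"]);print(o["eef_pos"],R.round(3))
E
```

```text
0.84 [88.8, 216.3, 46.5, 29.2] [0.382 0.196 0.032] 0.057380863174598506
0.76 [250.2, 165.8, 15.7, 32.5] [0.565 0.341 0.038] 0.061855738684642586
0.56 [153.2, 231.7, 19.7, 28.0] [0.469 0.202 0.025] 0.04388077250553338
[0.56673134 0.33818067 0.24146688] [[-0.36   0.933  0.011]
 [ 0.933  0.36   0.004]
 [-0.     0.012 -1.   ]]
```

View pics/w2.png

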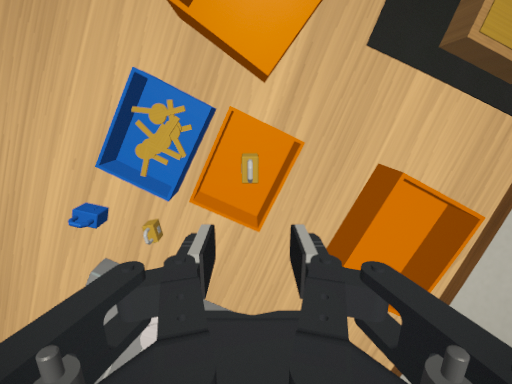

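The padlock stands inside the right-size orange bin, at (250,168). Next comes the lock knob.

play_rows(plan=[[50,[-0.74,-0.262,0],0.15],[50,[-0.74,-0.262,0],0.15],[50,[-0.74,-0.262,0],0.15],[50,[-0.74,-0.262,0],0.15],[50,[-0.74,-0.262,0],0.15],[50,[-0.74,-0.262,0],0.15],[50,[-0.74,-0.262,0],0.15],[50,[-0.74,-0.262,0],0.15],[50,[-0.74,-0.262,0],0.15]])

```text
time_s: 7.65
eef_pos: [0.5719, 0.0238, 0.2319]
eef_rot: [-0.001, 0.743, 0.67, -0.0]
wrist_force: [0.2, 0.3, -0.4]
opening: 0.588
grasp_force: 0.0
```

```bash
python3 w.py w3; python3 - <<'E'
from h import *
W=np.load("w3.npz")["W"]
for z0,z1,n in ((.053,.06,"bolt"),(.063,.07,"stop/jaws/keeper")):
    d=W[(W[...,2]>z0)&(W[...,2]<z1)&(abs(W[...,0]-.53)<.05)&(W[...,1]>(.01 if n=="bolt" else .07))&(W[...,1]<(.045 if n=="bolt" else .12))][:,:2]*1000
    if len(d):print(n,len(d),cv2.minAreaRect(d.astype(np.float32)))
E
```

```text
7.65 [0.57192122 0.02383464 0.23194154] tx [0.103 0.995 0.001] ty [ 0.995 -0.103 -0.002] [[0.001, -0.964, -0.264, 0.066], [1.0, 0.0, 0.001, 0.0], [-0.001, -0.264, 0.964, -0.142], [0.0, 0.0, 0.0, 1.0]]
grip 86 ((502.057373046875, -87.29122924804688), 11.452570915222168) 0.09847133094384795
knob 314 ((575.1298217773438, 23.266576766967773), 10.730788230895996) 0.0926221774051783
cup 423 ((426.1232604980469, -43.894588470458984), 26.324731826782227) 0.10303502102724832
bolt 649 ((544.9410400390625, 26.23638343811035), (18.456573486328125, 69.15947723388672), 87.0372085571289)
stop/jaws/keeper 791 ((518.4667358398438, 96.91155242919922), (11.72127628326416, 75.54953002929688), 83.9124984741211)
```

play_rows(plan=[[50,[-0.001,0.008,0.1],0],[50,[-0.001,0.008,0.21],0],[50,[-0.001,0.008,0.31],0],[50,[-0.001,0.008,0.38],0],[50,[-0.001,0.008,0.4],0],[50,[-0.001,0.008,0.4],0],[10,[-0.001,0.008,0.4],0],[10,[-0.001,0.008,0.4],0],[10,[-0.001,0.008,0.4],0],[10,[-0.001,0.008,0.4],0]])

```text
time_s: 8.7
eef_pos: [0.5773, 0.0225, 0.0756]
eef_rot: [0.001, 0.742, 0.67, 0.001]
wrist_force: [-0.5, 2.7, 7.2]
opening: 0.227
grasp_force: 58.6
```

play_rows(plan=[[10,[0,0.03,0],0],[10,[0,0.06,0],0],[10,[0,0.08,0],0],[10,[0,0.09,0],0],[10,[0,0.095,0],0],[10,[0,0.095,0],0]])

```text
time_s: 9.3
eef_pos: [0.6112, 0.0192, 0.0755]
eef_rot: [-0.002, 0.742, 0.67, -0.002]
wrist_force: [-17.3, 2.7, 19.1]
opening: 0.233
grasp_force: 60.7
```

play_rows(plan=[[44,[0,-0.005,0],0],[44,[0,-0.005,0],0],[44,[0,-0.005,0],0],[44,[0,-0.005,-0.1],0],[44,[0,-0.005,-0.19],0],[44,[-0.1,-0.09,-0.19],0],[44,[-0.18,-0.16,-0.19],0],[44,[-0.26,-0.23,-0.19],0],[44,[-0.2925,-0.25,-0.19],0],[44,[-0.2925,-0.25,-0.19],0]])

```text
time_s: 10.3
eef_pos: [0.5017, -0.0893, 0.1497]
eef_rot: [0.001, 0.744, 0.669, 0.0]
wrist_force: [1.0, 0.0, 0.1]
opening: 0.514
grasp_force: 0.0
```

```bash
cat > t.py <<'E'
from h import *
import sys
p=camera("top");W=cloud(p);save(p,sys.argv[1])
for n,x,y,rx,ry,z0,z1 in (("knob",.6,.02,.05,.03,.086,.1),("bolt",.55,.025,.04,.02,.054,.062),("cup",.426,-.045,.03,.03,.098,.11),("tape",.595,-.114,.05,.05,.088,.097),("spray",.537,.15,.04,.04,.14,.16),("grip",.508,0,.03,.12,.092,.11)):
    d=W[(abs(W[...,0]-x)<rx)&(abs(W[...,1]-y)<ry)&(W[...,2]>z0)&(W[...,2]<z1)]
    if len(d): print(n,len(d),d.mean(0).round(4),cv2.minAreaRect((d[:,:2]*1000).astype(np.float32)))
E
python3 t.py t2; python3 w.py w4
```

```text
knob 58 [0.6132 0.0197 0.0932] ((613.6466674804688, 19.448955535888672), (20.43557357788086, 20.525283813476562), 52.259159088134766)
bolt 98 [0.5695 0.0236 0.0576] ((567.8096313476562, 20.781827926635742), (44.61474609375, 26.884679794311523), 5.043944835662842)
cup 90 [ 0.4259 -0.0467  0.1043] ((426.8026428222656, -45.60260009765625), (50.77322769165039, 49.652137756347656), 47.43251037597656)
tape 278 [ 0.6019 -0.1106  0.0928] ((598.7783813476562, -112.06938171386719), (78.46405029296875, 89.36894989013672), 34.412986755371094)
spray 285 [0.5387 0.1497 0.15  ] ((538.7765502929688, 149.9605255126953), (44.59478759765625, 44.73402786254883), 1.3582571744918823)
grip 42 [ 0.5014 -0.0865  0.0991] ((501.0782775878906, -88.72726440429688), (20.94727897644043, 23.36066436767578), 1.4169775247573853)
10.35 [ 0.50265334 -0.08844736  0.14981159] tx [ 0.105  0.994 -0.   ] ty [ 0.994 -0.105  0.002] [[0.001, -0.964, -0.264, 0.066], [1.0, 0.0, 0.001, 0.0], [-0.001, -0.264, 0.964, -0.142], [0.0, 0.0, 0.0, 1.0]]
grip 414 ((500.4833984375, -87.60342407226562), 11.942302703857422) 0.09884472085810822
knob 210 ((604.3321533203125, 20.797082901000977), 8.358444213867188) 0.09172640015393356
cup 1406 ((425.701416015625, -44.243221282958984), 26.150543212890625) 0.10330331885163385
```

View pics/w4.png

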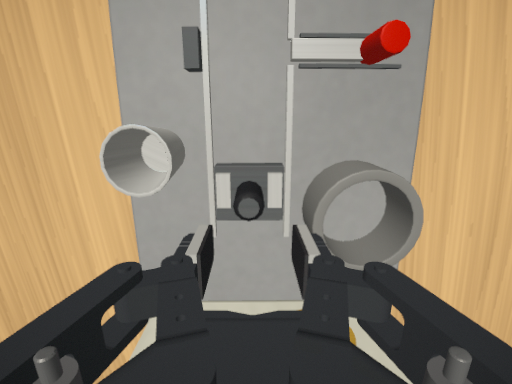

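The bolt is drawn back to the rail, with its tip at (292,50). The post at (248,200) is centred between the fingers, and the cup and tape are clear of them.

play_rows(plan=[[44,[0.002,-0.004,0.09],0],[44,[0.002,-0.004,0.16],0],[44,[0.002,-0.004,0.18],0],[44,[0.002,-0.004,0.18],0],[10,[0.002,-0.004,0.18],0],[10,[0.002,-0.004,0.18],0],[10,[0.002,-0.004,0.18],0],[10,[0.002,-0.004,0.18],0]])

```text
time_s: 11.2
eef_pos: [0.5001, -0.0865, 0.0788]
eef_rot: [-0.0, 0.742, 0.67, -0.001]
wrist_force: [-7.2, 0.8, 6.4]
opening: 0.25
grasp_force: 58.8
```

play_rows(plan=[[10,[0.04,0,0],0],[10,[0.09,0,0],0],[10,[0.14,0,0],0],[10,[0.19,0,0],0],[10,[0.24,0,0],0],[10,[0.29,0,0],0],[10,[0.33,0,0],0],[10,[0.36,0,0],0],[10,[0.375,0,0],0],[10,[0.375,0,0],0]])

```text
time_s: 12.2
eef_pos: [0.5149, 0.0639, 0.0788]
eef_rot: [-0.001, 0.742, 0.67, -0.001]
wrist_force: [-8.3, 2.9, 8.1]
opening: 0.254
grasp_force: 59.3
```

play_rows(plan=[[10,[0.006,0,0],0],[10,[0.012,0,0],0],[10,[0.016,0,0],0],[10,[0.016,0,0],0]])

```text
time_s: 12.6
eef_pos: [0.5151, 0.0667, 0.0787]
eef_rot: [0.0, 0.742, 0.67, -0.003]
wrist_force: [-12.1, -12.1, 8.7]
opening: 0.256
grasp_force: 59.5
```

play_rows(plan=[[10,[0.006,0.003,0],0],[10,[0.006,0.003,0],0]])

```text
time_s: 12.8
eef_pos: [0.5153, 0.0669, 0.0787]
eef_rot: [0.001, 0.742, 0.671, -0.006]
wrist_force: [-18.8, -22.6, 15.5]
opening: 0.251
grasp_force: 60.2
```

play_rows(plan=[[44,[0,0,0],0],[44,[0,0,0],0],[44,[0,0,0],0],[44,[0,0,-0.1],0],[44,[0,0,-0.19],0],[44,[-0.1,0.1,-0.19],0],[44,[-0.16,0.2,-0.19],0],[44,[-0.16,0.23,-0.19],0],[44,[-0.16,0.23,-0.19],0]])

```text
time_s: 13.7
eef_pos: [0.6052, -0.0031, 0.1539]
eef_rot: [0.001, 0.743, 0.669, 0.001]
wrist_force: [-0.3, 0.9, -0.4]
opening: 0.517
grasp_force: 0.0
```

```bash
python3 t.py t3; sed -i 's/"knob",.576,.025/"knob",.613,.019/;s/"grip",.501,-.087/"grip",.516,.067/' w.py; python3 w.py w5
```

```text
knob 57 [0.6132 0.0195 0.0924] ((613.7557373046875, 19.282196044921875), (20.689834594726562, 20.48891830444336), 56.79698181152344)
bolt 115 [0.5629 0.0263 0.0579] ((548.9833984375, 24.72160530090332), (34.45618438720703, 82.70539093017578), 76.46295928955078)
tape 137 [ 0.5651 -0.1143  0.0929] ((567.7155151367188, -114.79548645019531), (80.0235595703125, 33.04276657104492), 89.35093688964844)
spray 285 [0.5387 0.1495 0.1499] ((538.657470703125, 148.7453155517578), (44.298824310302734, 47.19458770751953), 1.3568129539489746)
grip 38 [0.5177 0.0656 0.099 ] ((517.0026245117188, 65.11151123046875), (20.9520263671875, 22.28386116027832), 58.29050827026367)
13.75 [ 0.60352837 -0.00205993  0.15333148] tx [0.103 0.995 0.   ] ty [ 0.995 -0.103  0.   ] [[0.001, -0.964, -0.264, 0.066], [1.0, 0.0, 0.001, 0.0], [-0.001, -0.264, 0.964, -0.142], [0.0, 0.0, 0.0, 1.0]]
grip 489 ((515.7769165039062, 65.52259063720703), 11.977524757385254) 0.09852292151290877
knob 618 ((611.5404052734375, 19.80239486694336), 10.796313285827637) 0.09259342242233796
cup 1352 ((426.1021728515625, -44.605690002441406), 26.77648162841797) 0.10251371108438884
```

View pics/w5.png

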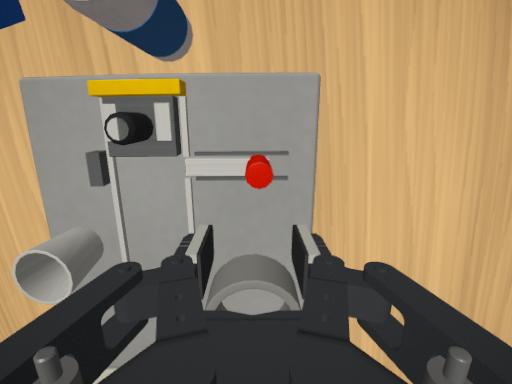

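The carriage sits against the yellow stop at (140,88), and the bolt is clear at (190,165). The knob is at (259,172).

play_rows(plan=[[44,[0.058,0.0125,0],0],[44,[0.058,0.0125,0],0],[44,[0.058,0.0125,0.1],0],[44,[0.058,0.0125,0.17],0],[44,[0.058,0.0125,0.193],0],[44,[0.058,0.0125,0.193],0],[10,[0.058,0.0125,0.193],0],[10,[0.058,0.0125,0.193],0],[10,[0.058,0.0125,0.193],0],[10,[0.058,0.0125,0.193],0]])

```text
time_s: 14.8
eef_pos: [0.6111, 0.0205, 0.0783]
eef_rot: [0.001, 0.742, 0.67, 0.001]
wrist_force: [-4.6, 0.5, 6.6]
opening: 0.227
grasp_force: 58.6
```

70 mm of travel along −y of the tool.

play_rows(plan=[[10,[0,-0.03,0],0],[10,[0,-0.07,0],0],[10,[0,-0.11,0],0],[10,[0,-0.14,0],0],[10,[0,-0.16,0],0],[10,[0,-0.17,0],0],[10,[0,-0.176,0],0],[10,[0,-0.18,0],0],[10,[0,-0.18,0],0]])

```text
time_s: 15.7
eef_pos: [0.5412, 0.0274, 0.0783]
eef_rot: [0.002, 0.743, 0.67, 0.002]
wrist_force: [3.1, -1.3, 6.7]
opening: 0.228
grasp_force: 60.7
```

play_rows(plan=[[10,[0,-0.005,0],0],[10,[0,-0.01,0],0],[10,[0,-0.013,0],0],[10,[0,-0.013,0],0]])

```text
time_s: 16.1
eef_pos: [0.5408, 0.0274, 0.0785]
eef_rot: [0.006, 0.743, 0.669, 0.006]
wrist_force: [21.9, -0.8, -11.8]
opening: 0.227
grasp_force: 59.3
```

The lock is hard at its end. Releasing and retreating upward.

play_rows(plan=[[44,[0,0.008,0],0],[44,[0,0.008,0],0],[44,[0,0.008,0],0],[44,[0,0.008,-0.1],0],[44,[0,0.008,-0.2],0],[44,[-0.1,0.05,-0.3],0],[44,[-0.2,0.1,-0.4],0],[44,[-0.3,0.15,-0.4],0],[44,[-0.3,0.15,-0.4],0]])

```text
time_s: 17.0
eef_pos: [0.5826, -0.1015, 0.2386]
eef_rot: [0.002, 0.744, 0.669, 0.0]
wrist_force: [-0.2, 0.4, 0.2]
opening: 0.514
grasp_force: 0.0
```

```bash
python3 t.py t4; sed -i 's/"knob",.613,.019/"knob",.541,.027/' w.py; python3 w.py w6; python3 -c "
import cv2;a=cv2.imread('pics/t4.png');cv2.imwrite('pics/t4c.png',cv2.resize(a[140:300,150:470],(800,400),interpolation=cv2.INTER_CUBIC))"
```

```text
knob 10 [0.5516 0.0265 0.094 ] ((551.9345092773438, 26.284902572631836), (2.7819135189056396, 13.428166389465332), 1.578295350074768)
bolt 82 [0.5272 0.0318 0.0578] ((547.4703979492188, 28.889690399169922), (27.135696411132812, 76.0464096069336), 79.32101440429688)
cup 94 [ 0.4254 -0.0476  0.1038] ((427.1461486816406, -46.0282096862793), (48.96158981323242, 51.41124725341797), 1.3081283569335938)
tape 317 [ 0.596 -0.113  0.093] ((595.5398559570312, -113.91792297363281), (86.269775390625, 87.33403015136719), 54.98015594482422)
spray 287 [0.5386 0.1495 0.15  ] ((538.8074340820312, 148.7351837158203), (44.5982666015625, 47.10405731201172), 1.357667326927185)
grip 44 [0.5204 0.0605 0.0985] ((522.3695678710938, 49.089168548583984), (21.67109489440918, 54.18167495727539), 15.17432689666748)
17.05 [ 0.58188873 -0.10080392  0.23728629] tx [ 0.106  0.994 -0.001] ty [ 0.994 -0.106  0.002] [[0.001, -0.964, -0.264, 0.066], [1.0, 0.0, 0.001, 0.0], [-0.001, -0.264, 0.964, -0.142], [0.0, 0.0, 0.0, 1.0]]
grip 305 ((515.613525390625, 65.01720428466797), 11.763239860534668) 0.09848515328725675
knob 407 ((541.5874633789062, 26.288339614868164), 10.988536834716797) 0.09221740345103682
cup 737 ((426.02960205078125, -44.10542297363281), 26.310184478759766) 0.1029512707331702
```

View pics/w6.png

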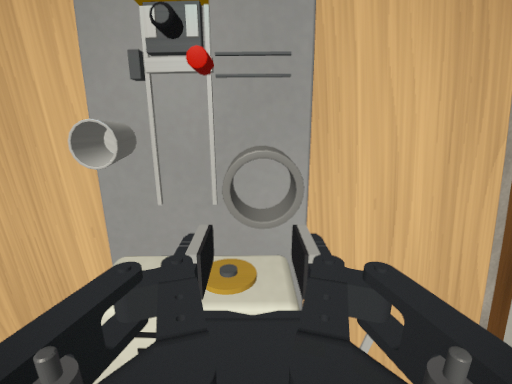

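View pics/t4c.png

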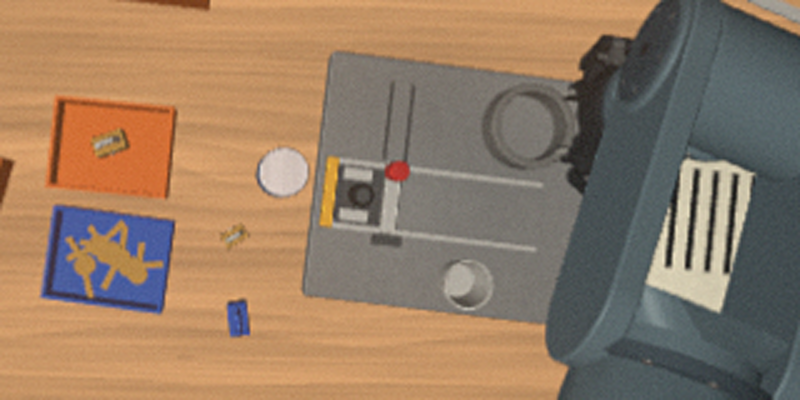

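The carriage sits against the stop at (335,190) and the bolt is across into the keeper at (387,238). The padlock is in the orange bin at (110,143), and the cup, tape and spray can have not moved.

```bash
python3 -c "
from bench import *
print(hand_in())"
```

```text
the job is handed in; nothing more can be done
None
```

The job is done and handed in, with no verdict returned: the padlock is in the orange bin, the carriage is home against the yellow stop, the lock is fully across behind it, and the cup, tape and spray can are where they were.

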